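# Clamp a printed housing with the knob down in its guard

## Task

Lay the open-topped printed housing flat on the bed of the clamping fixture, its 36 mm way along the clamping line, between jaw and back stop. Then reach down into the round guard and turn the recessed knob clockwise until the jaw holds the housing with about 10 N; it is thin-walled, so do not overtighten even for a moment. Be gentle with the guard, leave the other things where they are, and let go.

Things in the scene. Friction and masses are not known exactly. Their poses are not given: they have to be found in the camera images.
- housing: The light, open-topped rectangular printed box, 36 (x) x 52 (y) x 18 (z) mm, 20 g. Origin: centre of its underside, z up. It starts on the worktop; take it from above across its 52 mm ends.
- fixture: Fixed clamping fixture on an aluminium base plate, 240 x 96 x 12 mm. Origin on the worktop at mid width; x is the clamping line (plate from x -135 to +105 mm, knob at the + end), z up. Steel bed: top 30 mm up, 40 mm wide, x -129 to -31: a housing laid on it overhangs 6 mm at each side, so fingers pass beside the bed. Grey gear case with bearing block (up to 52 mm high) between bed and knob.
- bay (a point): Where to lay the housing: on the bed at fixture (-80, 0, 30) mm, axes as the fixture's. With its origin here and its x along the bay's x (either way round) the housing is 3 to 5 mm clear of the jaw and 5 to 17 mm clear of the stop, to which the jaw will push it.
- jaw_open (a point): Fixed point 40 mm up, in the jaw's pressing face (looking to the fixture's -x) as it stands at knob angle 0. The jaw is a plate 34 mm wide, up to 51.5 mm high; it moves 20 mm to -x per rad of the knob and sits on a spring of 4 N per mm: once the housing bears on both jaw and stop, each further 0.1 rad adds about 8 N.
- stop_mid (a point): Middle of the range of the back stop's pressing face, 40 mm up. The stop is a block 36 mm wide, up to 52 mm high, facing the jaw; it is set anew each time, its face anywhere within 6 mm either side of this point along x, and its true place is not reported: it has to be felt.
- knob_guard: Upright black guard ring round the knob, open at the top: inside diameter 72 mm, wall 4 mm, rim 30 mm above its floor. Origin: centre of its floor, on the knob's axis, 34 mm above the worktop, at fixture (55, 0, 34) mm; z up. Light touches are fine, hard pushes (over 15 N) are not.
- knob_grip (a point): On the knob's vertical axis, 16 mm above the guard's floor, turning with the knob. The knob is a bar, 36 mm long (point x), 14 mm thick (point y), reaching 26 mm above the floor (4 mm below the rim), on a round skirt 40 mm wide and 5 mm high. Pinch it across y, fingers little opened (29 mm of room for each beside the bar), fingertips over 5 mm above the floor.
- knob (a joint): Knob angle, rad: 0 open, growing clockwise seen from above (tightening); the end at 1.7 is far too tight. At 0 the bar's x points 45 deg counter-clockwise from the fixture's x. Friction of about 0.4 N m holds it where it is left; each newton of clamping adds 0.02 N m to the turning moment over that of free turning (10 N: +0.2), also while held still between small steps. It takes 0.5 to 1.3 rad, one grasp.
- gear: Bystander, stays where it is: grey toothed printed gear, 36 mm across, 9 mm high. Origin: centre of its underside.
- link: Bystander, stays where it is: grey printed link bar, 18 x 60 x 7 mm. Origin: centre of its underside.
- bracket: Bystander, stays where it is: white printed bracket with an upright tab, 28 x 44 x 26 mm. Origin: centre of its underside.
- screw_jar: Bystander, stays where it is: clear jar with a black lid, 56 mm across, 78 mm high. Origin: centre of its underside.
- wash_bottle: Bystander, stays where it is: squeeze bottle with a bent spout, 64 x 80 x 187 mm. Origin: centre of its underside.
- wax_jar: Bystander, stays where it is: clear jar with a white lid, 50 mm across, 63 mm high. Origin: centre of its underside.
Things that resemble listed ones, but are neither listed nor needed, are in the scene too. Leave any blue, brown or orange look-alike of the housing alone.

How it is judged:
On the way, in this order (a step that is already met when the one before it is completed fails the run):
1. the housing lies flat on the bed between jaw and stop, let go and not yet clamped (x of housing in the frame of bay between -0.022 and 0.006 m and y of housing in the frame of bay between -0.01 and 0.01 m and z of housing in the frame of bay between -0.003 and 0.003 m and angle between housing's own z axis and vertical below 0.12 rad and angle between the x axis of housing and the x axis of bay, either way round below 0.15 rad and contact force between the fingers and housing below 0.1 N and contact force between fixture and housing below 3 N), for 0.2 s.
2. the turned knob makes the jaw press on it (contact force between fixture and housing above 6 N and value of joint knob above 0.4 rad and contact force between each of the arm, the fingers and housing below 0.1 N), for 0.2 s.
At the end, for the whole second after the job is handed in: The housing lies on the bed (within 3 mm of bed height, 10 mm of the middle line, square to the clamping line within 0.15 rad, tilt under 0.12 rad, 22 mm towards the stop to 6 mm towards the jaw from the bay point), at rest, clamped with 6 to 15 N by the knob, which is released (x of housing in the frame of bay between -0.022 and 0.006 m and y of housing in the frame of bay between -0.01 and 0.01 m and z of housing in the frame of bay between -0.003 and 0.003 m and angle between housing's own z axis and vertical below 0.12 rad and angle between the x axis of housing and the x axis of bay, either way round below 0.15 rad and contact force between fixture and housing between 6 and 15 N and value of joint knob above 0.4 rad and linear speed of housing below 0.01 m/s and velocity of joint knob below 0.05 rad/s); the robot touches nothing.
It fails at once if the housing is squeezed with more than 24 N once the knob is being turned (contact force between fixture and housing above 24 N and value of joint knob above 0.3 rad).
It fails at once if the guard is pushed with more than 15 N (contact force between any of the fingers, the arm and knob_guard above 15 N).
It fails at once if another thing is moved by more than 30 mm (distance of any of gear, link, bracket, screw_jar, wash_bottle, wax_jar from where it was at the start of the episode above 0.03 m).
It also fails if it takes over 67 s, if anything falls off the work surface, if the arm or the gripper's body presses on something with over 40 N, if the wrist force passes 120 N, or if a joint passes its speed limit or range.

## Robot

A 6-joint arm with a two-finger parallel gripper is mounted at the origin on the work surface; the furniture and walls round the work are solid. World frame = base frame: x ahead of the robot, y to its left, z up, the work surface at z = 0. Lengths are in m, angles in rad, forces in N, time in s.
With the tool pointing down it reaches from about 0.25 to 0.775 m from the base axis. Payload 4 kg.
Tool frame: the origin (TCP) lies at the very end of the fingers, on their centre line; the grasp point (between the pads) lies tcp_to_grasp behind it (tcp_to_grasp is the distance from the TCP to the grasp point, in m); z points along the fingers, y is the direction in which the jaws open and shut (so a half turn about z gives the same grasp; the last joint's range is limited). The gripper opens to 94 mm and grips with 3 to 60 N. Pads are 16 mm wide; open, the fingers measure 119 mm over their backs; the gripper's body (75 mm by 177 mm) begins 78 mm behind the grasp point.
Start: joints at [-1.226, 0.087, 1.371, -0, 1.684, -0.103], TCP at [0.238, -0.496, 0.206] pointing down, gripper open.
Joint ranges: [-3.1, 3.1], [-0.76, 2.03], [0.27, 2.55], [-1.08, 4.22], [0.17, 2.65], [-2.57, 2.57]. Speed limits (rad/s): [2.79, 2.79, 3.14, 3.14, 3.14, 3.14].

## Interface

Orientations are given as [roll, pitch, yaw] about the fixed x, y, z axes, in that order (R = Rz(yaw) Ry(pitch) Rx(roll)).
In Python, from bench import * gives the robot as it stands.
- The arm moves only by the tool play_rows, never from a script. Its argument "rows" is a list of rows, each a list of 3 entries, a list of its own where there are three numbers: the finger opening in cm, from 0 to 9.4, then the shift along the world's x, y, z in cm, then the turn, a rotation vector about the world's x, y, z in rad. A call has 1 to 8 rows; each row is the pose to reach, as a shift and turn from the pose commanded when the call began; what a row does not reach only later rows make up. A row lasts 1/12 s, in which the tool goes at most 41.7 mm and 7.16 degrees, less where a joint would pass 70% of its speed; a pose out of reach is approached as far as the arm can. A call with a gripper value outside its range is refused whole. The fingers move at their own pace and stop on an object; the grip force is fixed at half the most. Time passes only in rows, so rows that repeat a pose let the fingers close. It gives the time, the measured TCP pose, the force and the opening at its end, in the units of the state.
- get_obs(): the state, without advancing time (a new reading comes with each control period).
- snapshot(name): name is "scene" or "top" or "wrist"; returns a dict with "pixels" (480x640x3 uint8, red, green, blue), "fx", "fy", "cx", "cy" (pixels), "rvec" (rotation vector, rad) and "tvec" (3), from world to camera coordinates, as OpenCV has them. Camera axes: x right, y down, z forward; pixel columns grow to the right and rows downward; lengths in m; the calibration is good to about 2 mm. A picture is of the moment at which its call begins. There is no depth.
- close_job(): hands the job in, once; it reports no verdict.
Trained networks look in the newest picture that a camera, given by its name, has taken for a name from the list of things; names that differ only in an ending like _2 or _b are one class to them, and where a whole thing is asked for, a point or a joint stands for the part that bears it (a point fixed in the world has none). Each returns a list of dicts, best first, with "confidence" (0 to 1); they miss things now and then, are a little off and sometimes report something else, mostly with a low value. They report only what shows in the picture. A call takes as long as a camera call. They do not tell look-alikes from the thing itself.
- silhouettes(camera, label): "mask" (480x640 bool, what is visible of it) and "point" ([row, column] in pixels, amid what is visible of it).
The state is a dict: "time": time; "joint_positions": joint angles; "qvel": joint speeds; "joint_torque": joint torques, N m; "tool_pos": TCP position; "ee_rot": TCP orientation; "wrist_force": force on the tool from outside, world axes, zero at the start; "wrist_torque": the same for the moment, N m; "width": finger opening in m.
Only numpy, scipy, OpenCV 4.12 (cv2) and the standard library are available. Lean on these libraries where they do the work, as an engineer would, in place of code of your own. Each camera call takes 0.05 s, during which the arm holds its last target. There are 200 camera calls.

## Working session

There is one attempt and no reset: what is moved stays moved. The work goes in short steps, Python scripts to look and compute and a tool call to move; the robot and the scene stay as the last step left them, time stands still between calls to the robot, and variables do not carry over. Pictures are saved under pics/ and viewed, about 8 in all and at most 12, crops included, and the job is handed in when it is done.

Besides the shell and the picture viewer there is one more tool, called after ">>>" as name(argument=value, ...), one argument or row to a line, values as JSON. play_rows: Moves the arm, as the interface text tells. Its arguments: {"type":"object","properties":{"rows":{"type":"array"}},"required":["rows"]}

```bash
ls; mkdir -p pics; python3 - <<'E'
from bench import *
import cv2,numpy as np
o=get_obs();print(o)
ims=[]
for c in ["scene","top"]:
    s=snapshot(c);cv2.imwrite(f"pics/{c}0.png",s["pixels"][:,:,::-1])
    print(c,s["fx"],s["fy"],s["cx"],s["cy"],s["rvec"],s["tvec"])
    for l in ["housing","fixture","knob_guard","knob_grip","jaw_open"]:
        try:
            for d in silhouettes(c,l)[:5]:
                print(l,d["confidence"],d["point"],d["mask"].sum())
        except Exception as e: print(l,e)
E
```

```text
pics
{'time': 0.0, 'joint_positions': array([-1.22608084e+00,  8.79577523e-02,  1.37226717e+00,  1.14879638e-05,
        1.68358259e+00, -1.03103654e-01]), 'qvel': array([-8.25702798e-04,  1.01317778e-03, -3.32954260e-04, -6.28590215e-04,
        1.11623483e-03,  5.12675633e-05]), 'joint_torque': array([-6.09032140e-04, -3.40177524e+01, -3.02426398e+01,  7.18090148e-02,
        3.32228048e-02, -1.90115384e-04]), 'tool_pos': array([ 0.23796075, -0.4952459 ,  0.20429612]), 'ee_rot': array([-3.13939073e+00, -2.39312438e-04,  4.47820157e-01]), 'wrist_force': array([-0.28143965, -0.02856855,  0.45901021]), 'wrist_torque': array([-0.00486301, -0.01563762, -0.02409122]), 'width': 0.09396063299232611}
scene 468.3721751427585 468.3721751427585 315.8167842591448 240.52146411448504 [ 1.33543154  2.07757421 -1.03368892] [ 0.01063844 -0.30873673  1.32529845]
housing 0.76 [230.8, 367.7] 412
housing 0.75 [298.0, 453.5] 747
housing 0.72 [285.3, 397.6] 570
housing 0.59 [270.9, 345.6] 469
fixture 0.93 [230.8, 272.2] 4230
knob_guard 0.71 [236.2, 289.3] 1057
knob_grip 0.58 [230.8, 290.2] 220
jaw_open 0.78 [232.4, 271.7] 4387
top 516.2267281895621 516.2267281895621 329.18039672501334 233.8205669170296 [ 2.05397438 -2.17573882  0.23536338] [0.24013375 0.49879695 0.85182638]
housing 0.98 [299.7, 287.9] 600
housing 0.78 [221.8, 286.9] 618
housing 0.23 [244.9, 383.0] 6533
fixture 0.73 [244.0, 384.4] 6666
knob_guard 0.58 [217.8, 349.4] 604
knob_grip 0.89 [235.8, 350.5] 373
jaw_open 0.64 [243.1, 381.3] 6659
```

```bash
python3 - <<'E'
import cv2
t=cv2.imread("pics/top0.png")[120:360,190:510]
cv2.imwrite("pics/t0c.png",cv2.resize(t,None,fx=2.5,fy=2.5,interpolation=cv2.INTER_CUBIC))
E
```

```text
(no output)
```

View pics/t0c.png

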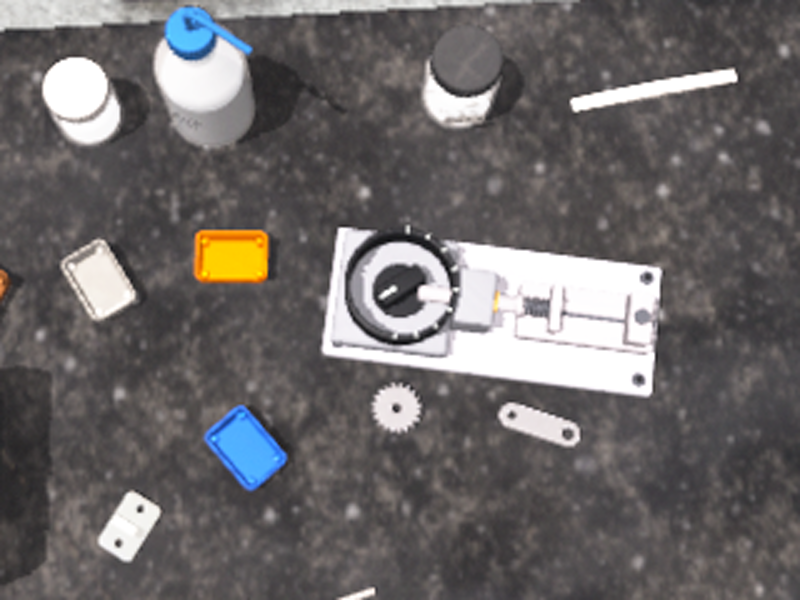

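View pics/scene0.png

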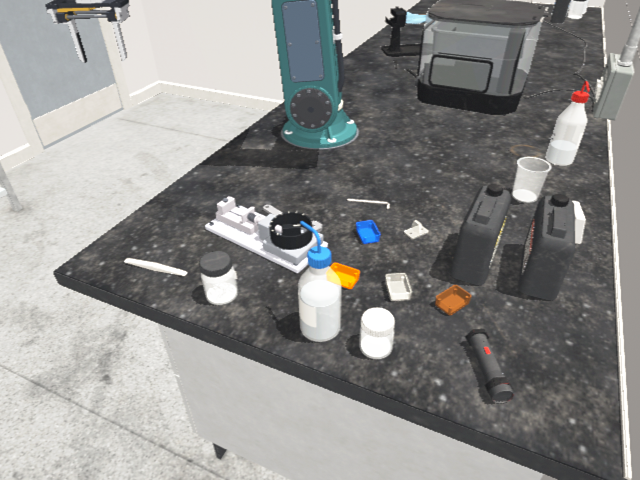

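The light, printed housing is the whitish open box at top pixel (230,232). The look-alikes are orange (282,223), blue (288,299) and brown (190,234). The bracket, at (242,331), has an upright tab. The knob is at about (351,235), and the fixture's −x points to image right.

```bash
cat > h.py <<'E'
from bench import *
import cv2,numpy as np
def cam(s):
    R=cv2.Rodrigues(np.array(s["rvec"]))[0];t=np.array(s["tvec"])
    K=np.array([[s["fx"],0,s["cx"]],[0,s["fy"],s["cy"]],[0,0,1]]);return K,R,t
def unproj(s,uv,z):
    K,R,t=cam(s);uv=np.atleast_2d(uv).astype(float)
    d=(R.T@np.linalg.inv(K)@np.c_[uv,np.ones(len(uv))].T).T
    c=-R.T@t;return c+d*((z-c[2])/d[:,2])[:,None]
def proj(s,P):
    K,R,t=cam(s);return cv2.projectPoints(np.atleast_2d(P).astype(float),R,t,K,None)[0][:,0]
def blob(s,seed,thr=125):
    g=cv2.cvtColor(s["pixels"],cv2.COLOR_RGB2GRAY)
    n,l,st,_=cv2.connectedComponentsWithStats((g>thr).astype(np.uint8))
    return l==l[seed[1],seed[0]]
def rect(s,m,z):
    c=max(cv2.findContours(m.astype(np.uint8),0,2)[0],key=cv2.contourArea)[:,0]
    P=unproj(s,c,z)[:,:2];r=cv2.minAreaRect((P*1000).astype(np.float32));return r,cv2.boxPoints(r)
E
python3 - <<'E'
from h import *
s=snapshot("top");K,R,t=cam(s);print("cam",-R.T@t)
for n,seed,z in [("housing",(230,232),.0),("housing18",(230,232),.018),("plate",(330,255),.012)]:
    m=blob(s,seed);r,b=rect(s,m,z);print(n,m.sum(),r,b.round(1).tolist())
print(unproj(s,[[349.5,235]],.06))
for d in silhouettes("top","knob_grip")[:2]:
    print(d["confidence"],d["point"],rect(s,d["mask"],.06)[0])
# refine plate using hand-read corners
c=np.array([[338,228],[662,267],[652,394],[323,356]])/2.5+[190,120]
print(unproj(s,c,.012).round(4).tolist(), unproj(s,c,.012).mean(0))
h=np.array([[100,238],[138,290],[100,321],[61,268]])/2.5+[190,120]
print(unproj(s,h,.018).round(4).tolist())
for q in["gear","link","bracket","screw_jar","wax_jar","wash_bottle"]:
    d=silhouettes("top",q)
    if d:print(q,d[0]["confidence"],d[0]["point"],unproj(s,[d[0]["point"][::-1]],.01)[0].round(3))
E
```

```text
cam [0.32366007 0.22683131 0.93587526]
housing 597 ((537.4619750976562, 395.7978515625), (55.90251922607422, 38.158226013183594), 28.468647003173828) [[503.79998779296875, 399.20001220703125], [522.0, 365.70001220703125], [571.0999755859375, 392.29998779296875], [552.9000244140625, 425.8999938964844]]
housing18 597 ((533.3499145507812, 392.5480651855469), (54.827354431152344, 37.4243278503418), 28.468608856201172) [[500.29998779296875, 395.8999938964844], [518.2000122070312, 363.0], [566.4000244140625, 389.20001220703125], [548.5, 422.1000061035156]]
plate 6007 ((495.50433349609375, 107.34986877441406), (249.724853515625, 99.70256042480469), 79.93772888183594) [[424.6000061035156, -6.900000095367432], [522.7999877929688, -24.299999237060547], [566.4000244140625, 221.60000610351562], [468.20001220703125, 239.0]]
[[0.50598595 0.17611826 0.06      ]]
0.72 [236.7, 349.9] ((504.3038635253906, 176.1829833984375), (36.5079231262207, 39.01417541503906), 86.44141387939453)
0.38 [282.7, 349.4] ((423.6343688964844, 181.58102416992188), (28.942241668701172, 32.4071159362793), 86.39505004882812)
[[0.5634, 0.2152, 0.012], [0.5203, -0.0209, 0.012], [0.4274, -0.0035, 0.012], [0.4686, 0.2314, 0.012]] [0.49491436 0.10553201 0.012     ]
[[0.5641, 0.3896, 0.018], [0.5237, 0.3628, 0.018], [0.5023, 0.3908, 0.018], [0.5432, 0.4184, 0.018]]
gear 0.78 [284.7, 349.2] [0.425 0.18  0.01 ]
link 0.51 [289.8, 406.3] [0.41  0.078 0.01 ]
bracket 0.92 [324.4, 242.0] [0.366 0.374 0.01 ]
screw_jar 0.68 [149.9, 370.9] [0.679 0.122 0.01 ]
wax_jar 0.61 [158.7, 222.8] [0.677 0.403 0.01 ]
wash_bottle 0.96 [151.8, 274.9] [0.685 0.304 0.01 ]
```

>>> play_rows(
  rows=[
    [9.4, [10, 29, 4], [0, 0, 0.55]],
    [9.4, [10, 29, 4], [0, 0, 0.55]],
    [9.4, [10, 29, 4], [0, 0, 0.55]],
    [9.4, [10, 29, 4], [0, 0, 0.55]],
    [9.4, [10, 29, 4], [0, 0, 0.55]],
    [9.4, [10, 29, 4], [0, 0, 0.55]],
    [9.4, [10, 29, 4], [0, 0, 0.55]],
    [9.4, [10, 29, 4], [0, 0, 0.55]],
  ],
)

```text
time: 1.67
tool_pos: [0.3391, -0.2022, 0.247]
ee_rot: [3.139, -0.002, 1.002]
wrist_force: [0.4, -0.1, -0.3]
width: 0.0937
```

>>> play_rows(
  rows=[
    [9.4, [11, 30, 1], [0, 0, 0.55]],
    [9.4, [11, 30, 1], [0, 0, 0.55]],
    [9.4, [11, 30, 1], [0, 0, 0.55]],
    [9.4, [11, 30, 1], [0, 0, 0.55]],
    [9.4, [11, 30, 1], [0, 0, 0.55]],
    [9.4, [11, 30, 1], [0, 0, 0.55]],
    [9.4, [11, 30, 1], [0, 0, 0.55]],
    [9.4, [11, 30, 1], [0, 0, 0.55]],
  ],
)

```text
time: 2.33
tool_pos: [0.4486, 0.0976, 0.2557]
ee_rot: [3.141, -0.001, 1.551]
wrist_force: [0.1, -0.5, -0.6]
width: 0.0942
```

```bash
python3 - <<'E'
from h import *
import pickle
s=snapshot("wrist");pickle.dump((s,get_obs()),open("w1.pkl","wb"))
cv2.imwrite("pics/w1.png",s["pixels"][:,:,::-1]);K,R,t=cam(s);print(-R.T@t,R[2],s["fx"])
E
```

```text
[0.44916449 0.16498526 0.43634341] [-0.0036839  -0.23074072 -0.9730083 ] 343.1795655793591
```

View pics/w1.png

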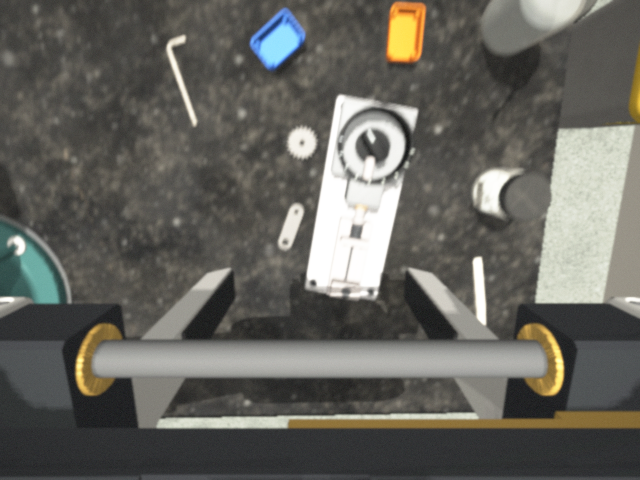

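>>> play_rows(
  rows=[
    [9.4, [6, 24, 0], [0, 0, 0.53]],
    [9.4, [6, 24, 0], [0, 0, 0.53]],
    [9.4, [6, 24, 0], [0, 0, 0.53]],
    [9.4, [6, 24, 0], [0, 0, 0.53]],
    [9.4, [6, 24, 0], [0, 0, 0.53]],
    [9.4, [6, 24, 0], [0, 0, 0.53]],
    [9.4, [6, 24, 0], [0, 0, 0.53]],
    [9.4, [6, 24, 0], [0, 0, 0.53]],
  ],
)

```text
time: 3.05
tool_pos: [0.508, 0.3354, 0.2537]
ee_rot: [-3.139, 0.0, 2.08]
wrist_force: [-0.7, -0.5, -0.2]
width: 0.0937
```

The wrist view shows the whole plate, with corners near (340,95), (418,105), (380,299) and (305,289), and the knob at about (375,147). Next I'll measure the housing from here.

```bash
python3 - <<'E'
from h import *
import pickle
s=snapshot("wrist");pickle.dump((s,get_obs()),open("w2.pkl","wb"));o=get_obs()
print(o["tool_pos"],o["ee_rot"])
for d in silhouettes("wrist","housing"):print(d["confidence"],d["point"],d["mask"].sum(),unproj(s,[d["point"][::-1]],.009)[0].round(4),rect(s,d["mask"],.018)[0])
pr=proj(s,[.535,.392,.018])[0];print(pr)
x,y=pr.astype(int);im=s["pixels"][:,:,::-1]
for thr in(110,130,150,170):
    m=blob(s,(x,y),thr)
    print(thr,m.sum(),rect(s,m,.018)[0] if 0<m.sum()<20000 else '')
c=im[max(0,y-60):y+60,max(0,x-80):x+80];cv2.imwrite("pics/w2c.png",cv2.resize(c,None,fx=5,fy=5,interpolation=cv2.INTER_CUBIC));print(max(0,x-80),max(0,y-60))
s1=pickle.load(open("w1.pkl","rb"))[0]
m=blob(s1,(330,230),125);print("plate",m.sum(),rect(s1,m,.012))
c=np.array([[340,95],[418,105],[380,299],[305,289]]);print(unproj(s1,c,.012).round(4).tolist(),unproj(s1,c,.012).mean(0))
for d in silhouettes("top","knob_guard")[:1]:pass
E
```

```text
[0.50801558 0.3341118  0.25470053] [-3.13983006e+00  6.46720857e-04  2.07862582e+00]
0.92 [108.2, 396.3] 1559 [0.5244 0.4888 0.009 ] ((526.3440551757812, 486.1647033691406), (38.15962600708008, 52.61856460571289), 62.02998733520508)
0.89 [203.7, 229.1] 1268 [0.4025 0.2931 0.009 ] ((405.6462097167969, 293.7200622558594), (54.58483123779297, 37.328853607177734), 40.7016487121582)
0.65 [185.0, 361.8] 1342 [0.5346 0.3932 0.009 ] ((534.1370849609375, 394.7727355957031), (53.05442428588867, 35.55665588378906), 29.170753479003906)
0.57 [256.1, 333.2] 1207 [0.5489 0.2974 0.009 ] ((545.5867309570312, 297.8113708496094), (54.64199447631836, 38.167869567871094), 88.10208892822266)
[362.46215387 186.54249491]
110 1904 ((523.529541015625, 399.63427734375), (70.30245208740234, 58.62092971801758), 26.1624813079834)
130 1484 ((533.1206665039062, 395.5038757324219), (54.53988265991211, 40.244178771972656), 29.17112922668457)
150 1448 ((533.553955078125, 394.41900634765625), (54.206844329833984, 37.92732238769531), 29.171110153198242)
170 1376 ((533.7564086914062, 393.8648376464844), (53.762413024902344, 36.76198959350586), 29.15843391418457)
282 126
plate 13949 (((495.798583984375, 110.1877212524414), (249.015625, 99.75875854492188), 79.55985260009766), array([[424.1831   ,  -3.2202759],
       [522.29034  , -21.297394 ],
       [567.41406  , 223.59572  ],
       [469.30682  , 241.67284  ]], dtype=float32))
[[0.4752, 0.2376, 0.012], [0.5658, 0.2249, 0.012], [0.5264, -0.0155, 0.012], [0.4276, 0.0006, 0.012]] [0.49876382 0.11188806 0.012     ]
```

View pics/w2c.png

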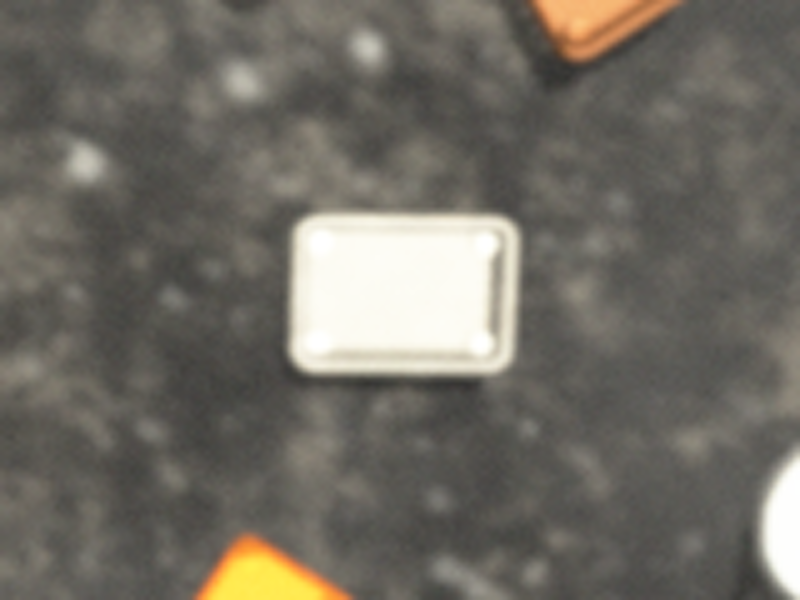

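That confirms it: this is the light open box, centred at (0.5338, 0.394) with its long axis at 29.2°, and the tool yaw already matches.

>>> play_rows(
  rows=[
    [8, [2.6, 5.95, -20], [0, 0, 0]],
    [8, [2.6, 5.95, -20], [0, 0, 0]],
    [8, [2.6, 5.95, -20], [0, 0, 0]],
    [8, [2.6, 5.95, -20], [0, 0, 0]],
    [8, [2.6, 5.95, -20], [0, 0, 0]],
    [8, [2.6, 5.95, -20], [0, 0, 0]],
    [8, [2.6, 5.95, -20], [0, 0, 0]],
  ],
)

```text
time: 3.78
tool_pos: [0.5326, 0.3913, 0.053]
ee_rot: [-3.135, 0.001, 2.077]
wrist_force: [-0.5, 0.3, -0.0]
width: 0.0799
```

```bash
python3 - <<'E'
from h import *
o=get_obs();print(o["tool_pos"],o["ee_rot"],o["wrist_force"])
s=snapshot("wrist");x,y=proj(s,[.5338,.394,.018])[0].astype(int);print(x,y)
for thr in(150,170):
    m=blob(s,(x,y),thr);print(m.sum(),rect(s,m,.018)[0])
cv2.imwrite("pics/w3.png",s["pixels"][:,:,::-1])
E
```

```text
[0.53262114 0.39126613 0.05302425] [-3.13518494e+00  6.77203664e-04  2.07653147e+00] [-0.48696127  0.27970107 -0.03683706]
323 263
4862 ((532.7138671875, 396.9049072265625), (55.0499153137207, 45.07615661621094), 27.48618507385254)
4696 ((533.4190063476562, 394.9125061035156), (54.12362289428711, 39.609493255615234), 29.062946319580078)
```

>>> play_rows(
  rows=[
    [8, [0.1, 0.25, -2.5], [0, 0, 0]],
    [8, [0.1, 0.25, -4.7], [0, 0, 0]],
    [8, [0.1, 0.25, -4.7], [0, 0, 0]],
    [4.8, [0.1, 0.25, -4.7], [0, 0, 0]],
    [4.8, [0.1, 0.25, -4.7], [0, 0, 0]],
    [4.8, [0.1, 0.25, -4.7], [0, 0, 0]],
    [4.8, [0.1, 0.25, -4.7], [0, 0, 0]],
    [4.8, [0.1, 0.25, -4.7], [0, 0, 0]],
  ],
)

```text
time: 4.5
tool_pos: [0.5361, 0.3967, 0.0106]
ee_rot: [3.138, -0.0, 2.078]
wrist_force: [-1.1, -0.6, 4.7]
width: 0.0514
```

>>> play_rows(
  rows=[
    [4.8, [0, 0, 0], [0, 0, 0]],
    [4.8, [0, 0, 0], [0, 0, 0]],
    [4.8, [0, 0, 2], [0, 0, 0]],
    [4.8, [0, 0, 5], [0, 0, 0]],
    [4.8, [0, 0, 9], [0, 0, 0]],
    [4.8, [0, 0, 12], [0, 0, 0]],
    [4.8, [0, 0, 12], [0, 0, 0]],
  ],
)

```text
time: 5.08
tool_pos: [0.5387, 0.3986, 0.138]
ee_rot: [3.126, -0.001, 2.078]
wrist_force: [0.1, -0.0, 1.6]
width: 0.0505
```

```bash
python3 - <<'E'
from h import *
import pickle
o=get_obs();print(o["tool_pos"],o["ee_rot"],o["wrist_force"],o["width"])
s=snapshot("wrist");o=get_obs();print(o["tool_pos"],o["ee_rot"]);pickle.dump((s,o),open("w4.pkl","wb"))
cv2.imwrite("pics/w4.png",s["pixels"][:,:,::-1])
E
```

```text
[0.53867569 0.39858438 0.13795677] [ 3.12627400e+00 -7.81635509e-04  2.07801587e+00] [ 0.08922957 -0.00782004  1.61779668] 0.05052426300542681
[0.53751645 0.39782337 0.13430929] [ 3.13116225e+00 -5.20161315e-04  2.07801256e+00]
```

View pics/w4.png

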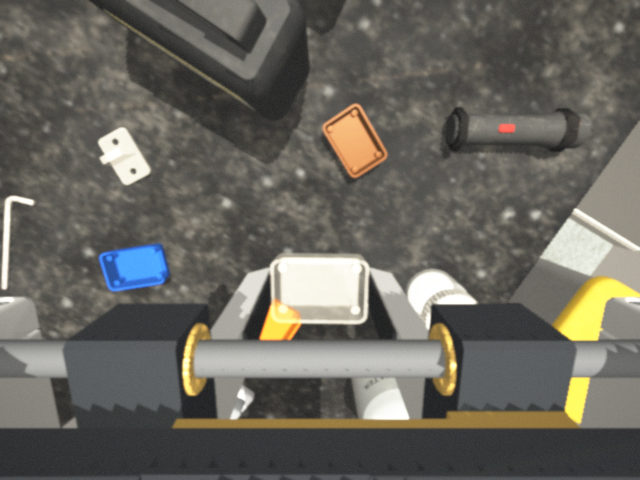

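The housing is held between the fingers, rim corners about (272,256), (369,256), (367,322) and (272,322). I'll work out its pose relative to the tool and refine the fixture pose from w1 and the top view.

```bash
python3 - <<'E'
from h import *
import pickle
from scipy.spatial.transform import Rotation as Ro
from scipy.optimize import least_squares
s,o=pickle.load(open("w4.pkl","rb"))
uv=np.array([[271,255],[370,255],[368,323],[271,323]],float)
T=Ro.from_euler("xyz",o["ee_rot"]).as_matrix();p=o["tool_pos"]
# housing in tool frame: (dx,dy,dz rim), yaw
def P(q,h):
    a=q[3];c,sn=np.cos(a),np.sin(a)
    B=np.array([[x*.018,y*.026,0] for x,y in((1,-1),(1,1),(-1,1),(-1,-1))])
    B=np.c_[c*B[:,0]-sn*B[:,1],sn*B[:,0]+c*B[:,1],0*B[:,0]]+q[:3]
    return p+B@T.T
best=None
for flip in(1,-1):
    U=uv if flip==1 else uv[[1,0,3,2]]
    r=least_squares(lambda q:(proj(s,P(q,0))-U).ravel(),[0,0,-.01,0])
    if best is None or r.cost<best.cost:best=r
print("housing rim centre in tool",best.x.round(4),best.cost)
# fixture edges: fit plate yaw/pos by mask in both views
for n,s1,seed in(("w1",pickle.load(open("w1.pkl","rb"))[0],(330,230)),("top",snapshot("top"),(330,255))):
    for thr in(125,160,190):
        m=blob(s1,seed,thr);r,b=rect(s1,m,.012)
        print(n,thr,m.sum(),np.round(r[0],1),np.round(r[1],1),r[2])
o=get_obs();print(o["tool_pos"],o["ee_rot"])
s1=pickle.load(open("w1.pkl","rb"))[0]
c=s1["pixels"][80:305,270:450,::-1];cv2.imwrite("pics/w1c.png",cv2.resize(c,None,fx=2.6,fy=2.6,interpolation=cv2.INTER_CUBIC))
E
```

```text
housing rim centre in tool [ 0.0019  0.0016 -0.0162  0.0071] 7.328583553566281
w1 125 13949 [495.8 110.2] [249.   99.8] 79.55985260009766
w1 160 12399 [495.9 109.9] [246.9  97.8] 79.29251861572266
w1 190 11391 [495.9 109.7] [244.9  96.8] 79.1977767944336
top 125 5134 [496.6 104.8] [244.9 100.8] 79.2684097290039
top 160 4721 [495.4 105.7] [242.6  96.9] 79.240966796875
top 190 223265 [559.1 322. ] [1097.5  903.3] 86.90010833740234
[0.53603194 0.39688178 0.1307169 ] [ 3.13724640e+00 -2.03017766e-04  2.07796024e+00]
```

View pics/w1c.png

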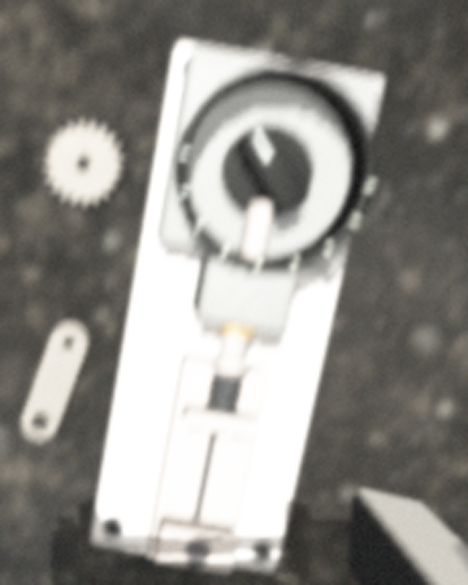

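>>> play_rows(
  rows=[
    [4.8, [-2.5, -18, 0], [0, 0, -0.35]],
    [4.8, [-2.5, -18, 0], [0, 0, -0.35]],
    [4.8, [-2.5, -18, 0], [0, 0, -0.35]],
    [4.8, [-2.5, -18, 0], [0, 0, -0.35]],
    [4.8, [-2.5, -18, 0], [0, 0, -0.35]],
    [4.8, [-2.5, -18, 0], [0, 0, -0.35]],
  ],
)

```text
time: 5.68
tool_pos: [0.5086, 0.2127, 0.1262]
ee_rot: [-3.137, 0.002, 1.724]
wrist_force: [-0.4, 1.0, -0.0]
width: 0.0512
```

>>> play_rows(
  rows=[
    [4.8, [-2.8, -17.5, 0], [0, 0, -0.35]],
    [4.8, [-2.8, -17.5, 0], [0, 0, -0.35]],
    [4.8, [-2.8, -17.5, 0], [0, 0, -0.35]],
    [4.8, [-2.8, -17.5, 0], [0, 0, -0.35]],
    [4.8, [-2.8, -17.5, 0], [0, 0, -0.35]],
    [4.8, [-2.8, -17.5, 0], [0, 0, -0.35]],
    [4.8, [-2.8, -17.5, 0], [0, 0, -0.35]],
    [4.8, [-2.8, -17.5, 0], [0, 0, -0.35]],
  ],
)

```text
time: 6.35
tool_pos: [0.4824, 0.043, 0.1279]
ee_rot: [-3.141, -0.001, 1.38]
wrist_force: [0.1, -0.1, -0.4]
width: 0.0511
```

```bash
python3 - <<'E'
from h import *
import pickle
s=snapshot("wrist");s=snapshot("wrist");s=snapshot("wrist");o=get_obs();print(o["tool_pos"],o["ee_rot"]);pickle.dump((s,o),open("w5.pkl","wb"))
cv2.imwrite("pics/w5.png",s["pixels"][:,:,::-1])
u=np.array([.1865,.9825]);v=np.array([-.9825,.1865]);O=np.array([.4983,.1215])
F=lambda x,y,z:[*(O+x/1000*u+y/1000*v),z/1000]
for n,p in dict(knob=F(55,0,60),rimL=F(55,38,64),rimR=F(55,-38,64),rimN=F(17,0,64),bay=F(-80,0,30),jawtop=F(-59,17,51.5),jawtopr=F(-59,-17,51.5),stopL=F(-112,18,52),cL=F(-135,48,12),cR=F(105,-48,12),cR2=F(105,48,12)).items(): print(n,proj(s,p)[0].round(1))
E
```

```text
[0.48236338 0.04288302 0.12823926] [-3.14121670e+00 -4.40458387e-04  1.38046890e+00]
knob [321.1  54.4]
rimL [262.5  52.8]
rimR [379.7  52.4]
rimN [321.2 114.6]
bay [321.2 242.7]
jawtop [299.  222.6]
jawtopr [343.7 222.4]
stopL [298.8 288.4]
cL [269.3 296.2]
cR [383.6   0.9]
cR2 [257.6   1.4]
```

View pics/w5.png

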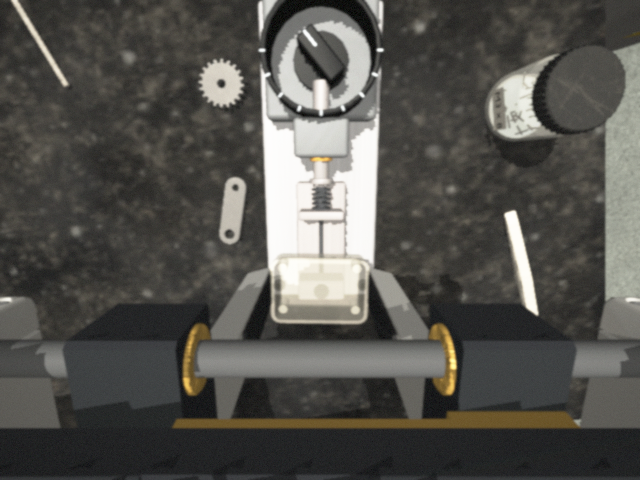

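The projected fixture model matches the picture: guard rim at 260–381 px against a predicted 262–380, and the knob at (322,54). Now I'll lower the housing.

>>> play_rows(
  rows=[
    [4.8, [-0.05, -0.3, -3], [0, 0, 0]],
    [4.8, [-0.05, -0.3, -6], [0, 0, 0]],
    [4.8, [-0.05, -0.3, -8], [0, 0, 0]],
    [4.8, [-0.05, -0.3, -8.3], [0, 0, 0]],
    [4.8, [-0.05, -0.3, -8.3], [0, 0, 0]],
    [4.8, [-0.05, -0.3, -8.3], [0, 0, 0]],
    [4.8, [-0.05, -0.3, -8.3], [0, 0, 0]],
  ],
)

```text
time: 7.08
tool_pos: [0.4832, 0.0386, 0.0475]
ee_rot: [3.138, -0.001, 1.378]
wrist_force: [-0.4, 0.0, -0.6]
width: 0.0517
```

>>> play_rows(
  rows=[
    [4.8, [0, 0, -0.1], [0, 0, 0]],
    [4.8, [0, 0, -0.2], [0, 0, 0]],
    [4.8, [0, 0, -0.3], [0, 0, 0]],
    [4.8, [0, 0, -0.4], [0, 0, 0]],
    [4.8, [0, 0, -0.4], [0, 0, 0]],
    [4.8, [0, 0, -0.4], [0, 0, 0]],
  ],
)

```text
time: 7.58
tool_pos: [0.4815, 0.0382, 0.0414]
ee_rot: [-3.141, 0.0, 1.378]
wrist_force: [0.7, -0.9, 0.2]
width: 0.0509
```

>>> play_rows(
  rows=[
    [4.8, [0, 0, -0.1], [0, 0, 0]],
    [4.8, [0, 0, -0.2], [0, 0, 0]],
    [4.8, [0, 0, -0.2], [0, 0, 0]],
    [4.8, [0, 0, -0.2], [0, 0, 0]],
  ],
)

```text
time: 7.92
tool_pos: [0.4818, 0.0382, 0.0406]
ee_rot: [3.141, 0.0, 1.378]
wrist_force: [-2.5, 1.0, 6.0]
width: 0.0511
```

>>> play_rows(
  rows=[
    [4.8, [0, 0, -0.1], [0, 0, 0]],
    [4.8, [0, 0, -0.2], [0, 0, 0]],
    [4.8, [0, 0, -0.2], [0, 0, 0]],
    [4.8, [0, 0, -0.2], [0, 0, 0]],
  ],
)

```text
time: 8.25
tool_pos: [0.4819, 0.0382, 0.0405]
ee_rot: [3.141, 0.0, 1.378]
wrist_force: [-6.1, 0.4, 14.7]
width: 0.0511
```

```bash
python3 - <<'E'
from h import *
for i in range(3):
    s=snapshot("wrist");o=get_obs();print(o["tool_pos"],o["wrist_force"],o["wrist_torque"])
cv2.imwrite("pics/w6.png",s["pixels"][:,:,::-1])
E
```

```text
[0.48185527 0.03818996 0.04052345] [-6.31439672 -0.73437017 13.87520461] [-0.00763873  1.12211715 -0.09197026]
[0.4818503 0.038201  0.0405175] [-6.40593531 -0.24582489 14.76006792] [-0.02439915  1.11204516 -0.00174845]
[0.4818348  0.03819653 0.04051508] [-6.91882551  0.50365088 14.39071309] [0.00986084 1.16590972 0.10733943]
```

Contact with the bed came at TCP z 0.0405, which is the 0.0106 grip height plus 30 mm, so it is flat. I'll ease off and then release.

>>> play_rows(
  rows=[
    [4.8, [0, 0, 0.3], [0, 0, 0]],
    [4.8, [0, 0, 0.3], [0, 0, 0]],
    [5.6, [0, 0, 0.3], [0, 0, 0]],
    [6.4, [0, 0, 0.3], [0, 0, 0]],
    [7.0, [0, 0, 0.3], [0, 0, 0]],
    [7.0, [0, 0, 0.3], [0, 0, 0]],
  ],
)

```text
time: 8.9
tool_pos: [0.4814, 0.0382, 0.04]
ee_rot: [-3.141, 0.0, 1.378]
wrist_force: [-0.3, 0.1, 0.5]
width: 0.0692
```

>>> play_rows(
  rows=[
    [7, [0, 0, 1], [0, 0, 0]],
    [7, [0, 0, 3], [0, 0, 0]],
    [7, [0, 0, 6], [0, 0, 0]],
    [7, [0, 0, 10], [0, 0, 0]],
    [7, [0, 0, 12], [0, 0, 0]],
    [7, [0, 0, 12], [0, 0, 0]],
    [7, [0, 0, 12], [0, 0, 0]],
  ],
)

```text
time: 9.48
tool_pos: [0.4827, 0.0382, 0.1627]
ee_rot: [3.137, -0.001, 1.378]
wrist_force: [-0.2, -0.0, -0.3]
width: 0.07
```

```bash
python3 - <<'E'
from h import *
s=snapshot("wrist");s=snapshot("wrist");o=get_obs();print(o["tool_pos"],o["ee_rot"])
cv2.imwrite("pics/w7.png",cv2.resize(s["pixels"][140:340,190:450,::-1],None,fx=3,fy=3))
u=np.array([.1865,.9825]);v=np.array([-.9825,.1865]);O=np.array([.4983,.1215])
F=lambda x,y,z:[*(O+x/1000*u+y/1000*v),z/1000]
f=lambda p:((p-[190,140])*3).round()
for x,y in((-62,26),(-62,-26),(-98,-26),(-98,26)):print(f(proj(s,F(x,y,48))[0]))
for d in silhouettes("wrist","housing")[:5]:
  r,b=rect(s,d["mask"],.048);q=np.array(r[0])/1000-O;print(d["confidence"],d["point"],(q@u*1000).round(1),(q@v*1000).round(1),r[1],r[2])
E
```

```text
[0.48087785 0.0382216  0.15938799] [-3.13960364e+00  3.66936454e-04  1.37778918e+00]
[302. 219.]
[483. 218.]
[481. 339.]
[305. 340.]
0.68 [238.9, 317.6] -85.7 0.5 (38.81084442138672, 51.43387222290039) 77.80613708496094
```

View pics/w7.png

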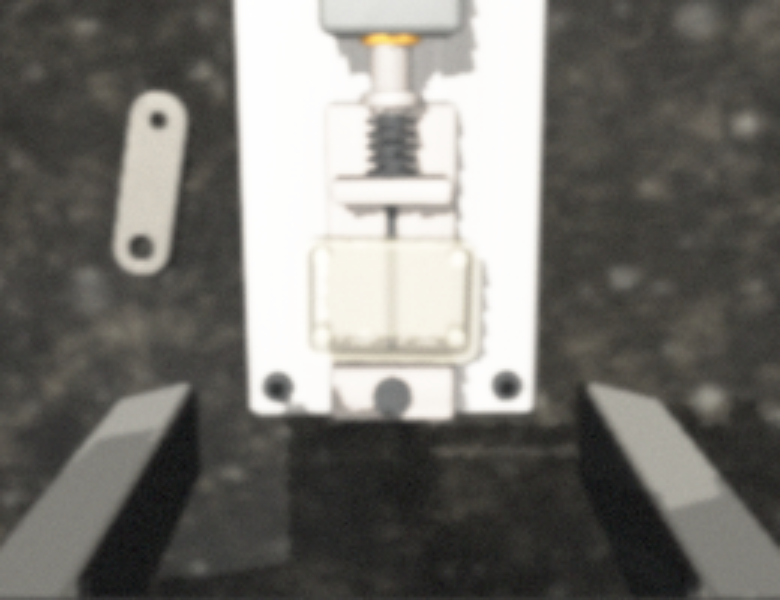

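The housing (crop 310–478 × 238–360) lies on the bed between the jaw (y≈190) and the stop (y≈390), let go, about 6 mm toward the stop. Next is the knob: bar seen at 45°, axis near (0.5086, 0.1755).

>>> play_rows(
  rows=[
    [2.6, [2.8, 13.7, -4], [0, 0, 0.79]],
    [2.6, [2.8, 13.7, -4], [0, 0, 0.79]],
    [2.6, [2.8, 13.7, -4], [0, 0, 0.79]],
    [2.6, [2.8, 13.7, -4], [0, 0, 0.79]],
    [2.6, [2.8, 13.7, -4], [0, 0, 0.79]],
    [2.6, [2.8, 13.7, -4], [0, 0, 0.79]],
    [2.6, [2.8, 13.7, -4], [0, 0, 0.79]],
    [2.6, [2.8, 13.7, -4], [0, 0, 0.79]],
  ],
)

```text
time: 10.3
tool_pos: [0.5083, 0.1752, 0.1181]
ee_rot: [-3.137, -0.002, 2.169]
wrist_force: [0.4, 0.2, 0.0]
width: 0.0262
```

```bash
python3 - <<'E'
from h import *
s=snapshot("wrist");s=snapshot("wrist");s=snapshot("wrist");o=get_obs();print(o["tool_pos"],o["ee_rot"],o["width"])
u=np.array([.1865,.9825]);v=np.array([-.9825,.1865]);O=np.array([.4983,.1215])
F=lambda x,y,z:[*(O+x/1000*u+y/1000*v),z/1000]
im=s["pixels"][:,:,::-1].copy()
th=np.linspace(0,2*np.pi,60)
for r,z,c in((36,64,(0,0,255)),(20,39,(0,255,0))):
    P=np.array([F(55+r*np.cos(a),r*np.sin(a),z) for a in th]);cv2.polylines(im,[proj(s,P).round().astype(int)],True,c)
a=np.pi/4;ex=np.array([np.cos(a),np.sin(a)]);ey=np.array([-ex[1],ex[0]])
P=[F(*(np.array([55,0])+i*18*ex+j*7*ey),60) for i,j in((1,1),(1,-1),(-1,-1),(-1,1))]
cv2.polylines(im,[proj(s,np.array(P)).round().astype(int)],True,(255,0,255))
cv2.imwrite("pics/w8.png",cv2.resize(im[190:340,200:440],None,fx=3.3,fy=3.3,interpolation=cv2.INTER_CUBIC))
E
```

```text
[0.50897951 0.17498787 0.1193235 ] [-3.13961153e+00 -8.36857358e-04  2.16653083e+00] 0.026022378781822293
```

View pics/w8.png

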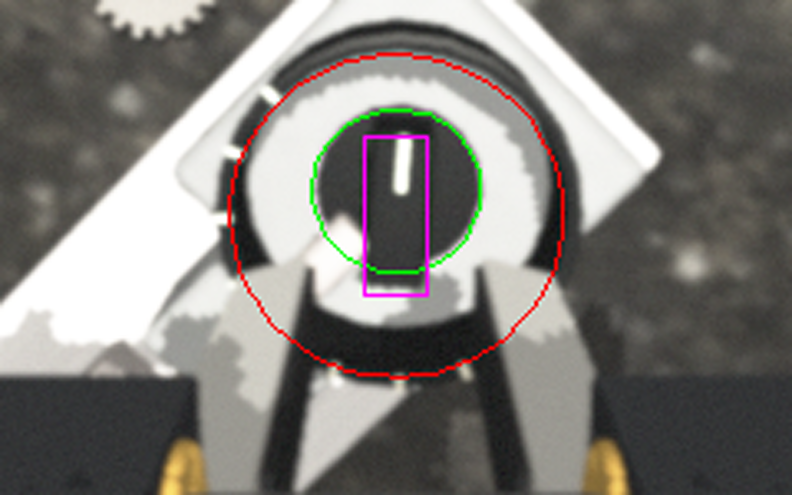

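The overlay matches: skirt circle within about 2 px, the bar about 1 mm off the model, and the fingers straddling it. Descending.

>>> play_rows(
  rows=[
    [2.6, [0.05, 0, -3], [0, 0, 0]],
    [2.6, [0.05, 0, -5], [0, 0, 0]],
    [2.6, [0.05, 0, -6], [0, 0, 0]],
    [2.6, [0.05, 0, -6.6], [0, 0, 0]],
    [2.6, [0.05, 0, -7.2], [0, 0, 0]],
    [2.6, [0.05, 0, -7.4], [0, 0, 0]],
    [2.6, [0.05, 0, -7.4], [0, 0, 0]],
    [2.6, [0.05, 0, -7.4], [0, 0, 0]],
  ],
)

```text
time: 11.12
tool_pos: [0.5109, 0.1753, 0.0475]
ee_rot: [3.14, 0.001, 2.168]
wrist_force: [-0.2, 1.5, 0.1]
width: 0.0259
```

>>> play_rows(
  rows=[
    [2.0, [0, 0, 0], [0, 0, 0]],
    [1.6, [0, 0, 0], [0, 0, 0]],
    [1.0, [0, 0, 0], [0, 0, 0]],
    [1.0, [0, 0, 0], [0, 0, 0]],
    [1.0, [0, 0, 0], [0, 0, 0]],
    [1.0, [0, 0, 0], [0, 0, 0]],
  ],
)

```text
time: 11.62
tool_pos: [0.5098, 0.1747, 0.0473]
ee_rot: [-3.141, 0.0, 2.167]
wrist_force: [-3.3, -1.7, 6.2]
width: 0.0143
```

```bash
cat > st.py <<'E'
from h import *
F=[];T=[]
for i in range(4):
    snapshot("wrist");o=get_obs();F.append(o["wrist_force"]);T.append(o["wrist_torque"])
print("pos",o["tool_pos"].round(4),"rot",o["ee_rot"].round(4),"w",round(o["width"],4),"t",o["time"])
print("F",np.mean(F,0).round(2),"T",np.mean(T,0).round(3),"std",np.std(T,0).round(3)[2],"q6tq",o["joint_torque"][5].round(3))
E
python3 st.py
```

```text
pos [0.5098 0.1747 0.0473] rot [-3.1408e+00  4.0000e-04  2.1671e+00] w 0.014 t 11.8167
F [-3.68 -2.14  6.04] T [-0.497  0.638 -0.331] std 0.011 q6tq -0.334
```

>>> play_rows(
  rows=[
    [1, [0, 0, 0], [0, 0, -0.05]],
    [1, [0, 0, 0], [0, 0, -0.1]],
    [1, [0, 0, 0], [0, 0, -0.15]],
    [1, [0, 0, 0], [0, 0, -0.2]],
    [1, [0, 0, 0], [0, 0, -0.25]],
    [1, [0, 0, 0], [0, 0, -0.3]],
    [1, [0, 0, 0], [0, 0, -0.3]],
    [1, [0, 0, 0], [0, 0, -0.3]],
  ],
)

```text
time: 12.48
tool_pos: [0.5096, 0.1743, 0.0474]
ee_rot: [-3.14, 0.002, 1.869]
wrist_force: [-4.5, -4.0, 5.6]
width: 0.0136
```

```bash
python3 st.py
```

```text
pos [0.5096 0.1743 0.0474] rot [-3.140e+00  1.600e-03  1.869e+00] w 0.0138 t 12.6833
F [-3.98 -3.48  6.41] T [-0.709  0.781  0.289] std 0.043 q6tq 0.29
```

>>> play_rows(
  rows=[
    [1, [0, 0, 0], [0, 0, -0.03]],
    [1, [0, 0, 0], [0, 0, -0.06]],
    [1, [0, 0, 0], [0, 0, -0.1]],
    [1, [0, 0, 0], [0, 0, -0.1]],
    [1, [0, 0, 0], [0, 0, -0.1]],
    [1, [0, 0, 0], [0, 0, -0.1]],
  ],
)

```text
time: 13.18
tool_pos: [0.5094, 0.1743, 0.0474]
ee_rot: [-3.14, 0.002, 1.769]
wrist_force: [-3.8, -3.9, 7.0]
width: 0.0135
```

```bash
python3 st.py
```

```text
pos [0.5094 0.1743 0.0474] rot [-3.1398e+00  1.8000e-03  1.7691e+00] w 0.0136 t 13.3833
F [-4.62 -3.46  6.75] T [-0.729  0.906  0.312] std 0.056 q6tq 0.318
```

>>> play_rows(
  rows=[
    [1, [0, 0, 0], [0, 0, -0.02]],
    [1, [0, 0, 0], [0, 0, -0.04]],
    [1, [0, 0, 0], [0, 0, -0.06]],
    [1, [0, 0, 0], [0, 0, -0.06]],
    [1, [0, 0, 0], [0, 0, -0.06]],
    [1, [0, 0, 0], [0, 0, -0.06]],
  ],
)

```text
time: 13.88
tool_pos: [0.5093, 0.1743, 0.0474]
ee_rot: [-3.14, 0.002, 1.709]
wrist_force: [-3.6, -4.0, 7.9]
width: 0.0137
```

```bash
python3 st.py
```

```text
pos [0.5093 0.1743 0.0474] rot [-3.1396e+00  1.9000e-03  1.7093e+00] w 0.0136 t 14.0833
F [-5.01 -3.77  6.94] T [-0.731  0.932  0.367] std 0.036 q6tq 0.365
```

>>> play_rows(
  rows=[
    [1, [0, 0, 0], [0, 0, -0.02]],
    [1, [0, 0, 0], [0, 0, -0.04]],
    [1, [0, 0, 0], [0, 0, -0.05]],
    [1, [0, 0, 0], [0, 0, -0.05]],
    [1, [0, 0, 0], [0, 0, -0.05]],
    [1, [0, 0, 0], [0, 0, -0.05]],
  ],
)

```text
time: 14.58
tool_pos: [0.5092, 0.1743, 0.0473]
ee_rot: [-3.139, 0.002, 1.659]
wrist_force: [-6.2, -4.6, 7.1]
width: 0.0136
```

```bash
sed -i 's/range(4)/range(6)/' st.py; python3 st.py
```

```text
pos [0.5092 0.1743 0.0473] rot [-3.1395e+00  2.1000e-03  1.6594e+00] w 0.014 t 14.8833
F [-5.11 -3.65  7.32] T [-0.733  0.98   0.381] std 0.024 q6tq 0.386
```

>>> play_rows(
  rows=[
    [1, [0, 0, 0], [0, 0, -0.02]],
    [1, [0, 0, 0], [0, 0, -0.04]],
    [1, [0, 0, 0], [0, 0, -0.05]],
    [1, [0, 0, 0], [0, 0, -0.05]],
    [1, [0, 0, 0], [0, 0, -0.05]],
    [1, [0, 0, 0], [0, 0, -0.05]],
  ],
)

```text
time: 15.38
tool_pos: [0.5091, 0.1742, 0.0473]
ee_rot: [-3.139, 0.002, 1.609]
wrist_force: [-5.1, -4.3, 6.8]
width: 0.0139
```

```bash
python3 st.py
```

```text
pos [0.5091 0.1742 0.0474] rot [-3.1394e+00  2.2000e-03  1.6093e+00] w 0.0136 t 15.6833
F [-5.63 -3.64  7.28] T [-0.739  1.04   0.358] std 0.046 q6tq 0.386
```

>>> play_rows(
  rows=[
    [1, [0, 0, 0], [0, 0, -0.02]],
    [1, [0, 0, 0], [0, 0, -0.04]],
    [1, [0, 0, 0], [0, 0, -0.05]],
    [1, [0, 0, 0], [0, 0, -0.05]],
    [1, [0, 0, 0], [0, 0, -0.05]],
    [1, [0, 0, 0], [0, 0, -0.05]],
  ],
)

```text
time: 16.18
tool_pos: [0.509, 0.1743, 0.0474]
ee_rot: [-3.139, 0.002, 1.559]
wrist_force: [-5.5, -3.5, 7.1]
width: 0.0138
```

```bash
python3 st.py
```

```text
pos [0.509  0.1743 0.0474] rot [-3.1394e+00  2.3000e-03  1.5594e+00] w 0.0137 t 16.4833
F [-5.65 -3.94  7.37] T [-0.743  1.057  0.377] std 0.026 q6tq 0.39
```

>>> play_rows(
  rows=[
    [1, [0, 0, 0], [0, 0, -0.02]],
    [1, [0, 0, 0], [0, 0, -0.04]],
    [1, [0, 0, 0], [0, 0, -0.05]],
    [1, [0, 0, 0], [0, 0, -0.05]],
    [1, [0, 0, 0], [0, 0, -0.05]],
    [1, [0, 0, 0], [0, 0, -0.05]],
  ],
)

```text
time: 16.98
tool_pos: [0.5089, 0.1742, 0.0474]
ee_rot: [-3.139, 0.002, 1.509]
wrist_force: [-5.8, -4.1, 7.9]
width: 0.0137
```

```bash
python3 st.py
```

```text
pos [0.5089 0.1742 0.0473] rot [-3.1392e+00  2.5000e-03  1.5094e+00] w 0.014 t 17.2833
F [-5.85 -4.14  7.65] T [-0.758  1.128  0.388] std 0.022 q6tq 0.391
```

>>> play_rows(
  rows=[
    [1, [0, 0, 0], [0, 0, -0.02]],
    [1, [0, 0, 0], [0, 0, -0.04]],
    [1, [0, 0, 0], [0, 0, -0.05]],
    [1, [0, 0, 0], [0, 0, -0.05]],
    [1, [0, 0, 0], [0, 0, -0.05]],
    [1, [0, 0, 0], [0, 0, -0.05]],
  ],
)

```text
time: 17.78
tool_pos: [0.5088, 0.1742, 0.0474]
ee_rot: [-3.139, 0.003, 1.459]
wrist_force: [-6.4, -4.8, 7.4]
width: 0.0136
```

```bash
sed -i 's/range(6)/range(4)/' st.py; python3 st.py
```

```text
pos [0.5088 0.1743 0.0474] rot [-3.1392e+00  2.6000e-03  1.4596e+00] w 0.0138 t 17.9833
F [-5.66 -3.96  7.68] T [-0.721  1.178  0.426] std 0.012 q6tq 0.438
```

>>> play_rows(
  rows=[
    [1, [0, 0, 0], [0, 0, -0.02]],
    [1, [0, 0, 0], [0, 0, -0.04]],
    [1, [0, 0, 0], [0, 0, -0.05]],
    [1, [0, 0, 0], [0, 0, -0.05]],
    [1, [0, 0, 0], [0, 0, -0.05]],
    [1, [0, 0, 0], [0, 0, -0.05]],
  ],
)

```text
time: 18.48
tool_pos: [0.5087, 0.1743, 0.0474]
ee_rot: [-3.139, 0.003, 1.41]
wrist_force: [-5.0, -4.1, 9.1]
width: 0.0133
```

```bash
python3 st.py
```

```text
pos [0.5087 0.1743 0.0474] rot [-3.1392e+00  2.8000e-03  1.4098e+00] w 0.0137 t 18.6833
F [-6.32 -3.51  8.19] T [-0.731  1.172  0.489] std 0.014 q6tq 0.508
```

Clamping has begun: q6 torque is 0.39 free and 0.508 now, about 5.8 N. A little more.

>>> play_rows(
  rows=[
    [1, [0, 0, 0], [0, 0, -0.02]],
    [1, [0, 0, 0], [0, 0, -0.035]],
    [1, [0, 0, 0], [0, 0, -0.05]],
    [1, [0, 0, 0], [0, 0, -0.05]],
    [1, [0, 0, 0], [0, 0, -0.05]],
    [1, [0, 0, 0], [0, 0, -0.05]],
  ],
)

```text
time: 19.18
tool_pos: [0.5087, 0.1743, 0.0474]
ee_rot: [-3.139, 0.003, 1.36]
wrist_force: [-6.4, -3.6, 7.8]
width: 0.0136
```

```bash
sed -i 's/range(4)/range(8)/' st.py; python3 st.py
```

```text
pos [0.5086 0.1743 0.0474] rot [-3.1391e+00  3.0000e-03  1.3600e+00] w 0.0136 t 19.5833
F [-6.35 -3.88  7.87] T [-0.73  1.22  0.58] std 0.027 q6tq 0.57
```

About 9.5 N. Releasing.

>>> play_rows(
  rows=[
    [1.7, [0, 0, 0], [0, 0, 0]],
    [2.2, [0, 0, 0], [0, 0, 0]],
    [2.6, [0, 0, 0], [0, 0, 0]],
    [2.6, [0, 0, 0], [0, 0, 0]],
    [2.6, [0, 0, 0], [0, 0, 0]],
  ],
)

```text
time: 20.0
tool_pos: [0.5103, 0.1754, 0.0463]
ee_rot: [3.141, -0.0, 1.358]
wrist_force: [-0.0, 0.4, -0.6]
width: 0.0261
```

>>> play_rows(
  rows=[
    [2.6, [0, 0, 1], [0, 0, 0]],
    [2.6, [0, 0, 2.5], [0, 0, 0]],
    [2.6, [0, 0, 5], [0, 0, 0]],
    [2.6, [0, 0, 8], [0, 0, 0]],
    [2.6, [0, 0, 12], [0, 0, 0]],
    [2.6, [0, -8, 12], [0, 0, 0]],
    [2.6, [0, -8, 12], [0, 0, 0]],
    [2.6, [0, -8, 12], [0, 0, 0]],
  ],
)

```text
time: 20.67
tool_pos: [0.5111, 0.0901, 0.1687]
ee_rot: [3.137, 0.003, 1.352]
wrist_force: [0.5, 0.2, -0.0]
width: 0.0256
```

```bash
python3 st.py; python3 - <<'E'
from h import *
s=snapshot("wrist");cv2.imwrite("pics/w9.png",cv2.resize(s["pixels"][20:320,160:480,::-1],None,fx=2,fy=2))
u=np.array([.1865,.9825]);v=np.array([-.9825,.1865]);O=np.array([.4983,.1215])
for d in silhouettes("wrist","housing")[:3]:
  r,b=rect(s,d["mask"],.048);q=np.array(r[0])/1000-O;print(d["confidence"],d["point"],(q@u*1000).round(1),(q@v*1000).round(1),r[1],r[2])
E
```

```text
pos [0.51   0.0963 0.1662] rot [-3.1411e+00 -1.0000e-04  1.3595e+00] w 0.026 t 21.0667
F [ 0.04 -0.08  0.46] T [-0.019 -0.067 -0.009] std 0.037 q6tq 0.002
0.78 [37.7, 156.1] 139.7 108.4 (47.600711822509766, 38.89997863769531) 36.79936981201172
0.66 [306.3, 311.2] -85.1 -6.9 (41.058467864990234, 36.02322006225586) 78.30632781982422
0.65 [13.5, 317.2] 152.3 -16.5 (23.418651580810547, 33.974815368652344) 77.84030151367188
```

View pics/w9.png

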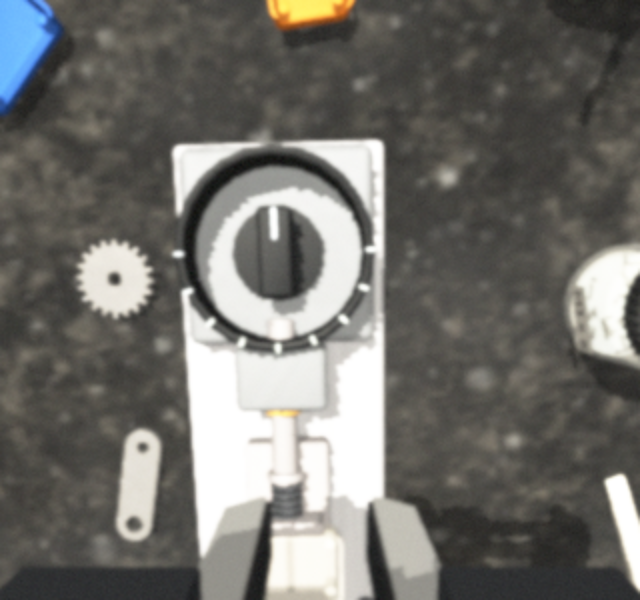

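>>> play_rows(
  rows=[
    [7, [-1.5, -9, 0], [0, 0, 0]],
    [7, [-1.5, -9, 0], [0, 0, 0]],
    [7, [-1.5, -9, 0], [0, 0, 0]],
    [7, [-1.5, -9, 0], [0, 0, 0]],
    [7, [-1.5, -9, 0], [0, 0, 0]],
    [7, [-1.5, -9, 0], [0, 0, 0]],
  ],
)

```text
time: 21.67
tool_pos: [0.4953, 0.0063, 0.1665]
ee_rot: [-3.142, -0.001, 1.359]
wrist_force: [0.3, -0.1, -0.6]
width: 0.0629
```

```bash
python3 st.py; python3 - <<'E'
from h import *
s=snapshot("wrist");cv2.imwrite("pics/w10.png",cv2.resize(s["pixels"][80:320,190:450,::-1],None,fx=2.5,fy=2.5,interpolation=cv2.INTER_CUBIC))
u=np.array([.1865,.9825]);v=np.array([-.9825,.1865]);O=np.array([.4983,.1215])
for d in silhouettes("wrist","housing")[:3]:
  r,b=rect(s,d["mask"],.048);q=np.array(r[0])/1000-O;print(d["confidence"],d["point"],(q@u*1000).round(1),(q@v*1000).round(1),r[1],r[2])
E
```

```text
pos [0.4952 0.0056 0.1665] rot [-3.1416 -0.      1.3586] w 0.0702 t 22.0667
F [-0.11  0.37 -0.12] T [-0.022 -0.044  0.006] std 0.022 q6tq 0.001
0.74 [205.7, 295.6] -87.0 0.8 (36.20977020263672, 52.189231872558594) 79.1127700805664
0.67 [101.7, 297.3] -25.0 -1.2 (197.76194763183594, 88.31272888183594) 79.28877258300781
```

View pics/w10.png

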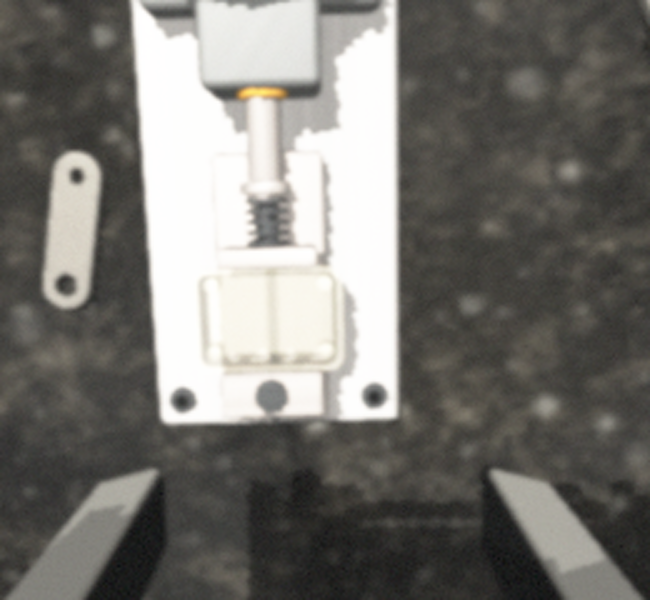

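The housing (crop 200–343 × 272–370) is square between the jaw (y≈258) and the stop (y≈390). It measures 36.2 × 52.2 mm at fixture (−87, 0.8), 79.1°. The arm is clear, so I'm handing in.

```bash
python3 -c "
from bench import *
print(close_job())"
```

```text
the job is handed in; nothing more can be done
None
```

The light housing is clamped on the fixture bed at about 9–10 N and the knob is released. I handed the job in at about 22 s; no verdict was reported.

- **Placing:** I took the housing across its 52 mm ends and let it go on the bed between jaw and stop. It touched down at the tool height expected for lying flat.
- **Clamping:** I turned the knob clockwise in one grasp to about 0.8 rad, in small steps with a torque reading after each. The torque rose from 0.39 N m turning free to 0.57–0.58 N m. The two readings gave about 9.0 N (joint torque) and 9.8 N (wrist torque). There is no direct force reading, so the clamping force rests on these.
- **Last checks:**
  - The housing sits square against the jaw and stop (79.1° against the fixture's 79.25°), about 7 mm toward the stop from the bay point and 1 mm off the middle line.
  - The knob stayed where I left it.
  - The wrist force is near zero, so nothing is being touched.
  - In the last pictures the gear and link looked undisturbed. I did not measure the other bystanders again.
- **Disagreement:** Right after release, the picture put the housing about 4 mm nearer the stop than I had aimed for, still within limits.

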